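# Load the warming slide for tinning

## Task

Get the copper pails and tin bars ready for tinning: first pull the warming slide fully out, away from its blower, by the wooden handle. With it out, lift every pail off its hook and stand it upright on the narrow raised beam, and lay every tin bar flat and wholly on the sloped rest with its length running down the slope; then push the loaded slide fully home against the blower end with everything still in place. Leave the other things on the bench where they are.

Things in the scene. Friction and masses are not known exactly. Their poses are not given: they have to be found in the camera images.
- pail0: Copper pail (0 to 2: alike, 2 or 3 present), 76 mm wide, 68 high, foot 56 wide, 0.3 kg. Origin: centre of the foot's underside, z up. Rigid brass bail (8 mm bar, 82 wide) in its y-z plane, level top bar 125 mm above origin; on it a wooden grip block 18 (x) by 24 (y) by 44 mm high, top at 173 mm: pinch from above. Starts hung on the rack, x to the rack's back board, foot about 54 mm above the table.
- pail1: Copper pail (0 to 2: alike, 2 or 3 present), 76 mm wide, 68 high, foot 56 wide, 0.3 kg. Origin: centre of the foot's underside, z up. Rigid brass bail (8 mm bar, 82 wide) in its y-z plane, level top bar 125 mm above origin; on it a wooden grip block 18 (x) by 24 (y) by 44 mm high, top at 173 mm: pinch from above. Starts hung on the rack, x to the rack's back board, foot about 54 mm above the table.
- pail2: Copper pail (0 to 2: alike, 2 or 3 present), 76 mm wide, 68 high, foot 56 wide, 0.3 kg. Origin: centre of the foot's underside, z up. Rigid brass bail (8 mm bar, 82 wide) in its y-z plane, level top bar 125 mm above origin; on it a wooden grip block 18 (x) by 24 (y) by 44 mm high, top at 173 mm: pinch from above. Starts hung on the rack, x to the rack's back board, foot about 54 mm above the table.
- bar0: Plain pale-grey tin bar 110 mm (x, its length) by 24 mm (y) by 20 mm (z), about 0.3 kg; origin at its centre. It lies flat on the table at the start (two or three are present; absent ones have no pose).
- bar1: Plain pale-grey tin bar 110 mm (x, its length) by 24 mm (y) by 20 mm (z), about 0.3 kg; origin at its centre. It lies flat on the table at the start (two or three are present; absent ones have no pose).
- bar2: Plain pale-grey tin bar 110 mm (x, its length) by 24 mm (y) by 20 mm (z), about 0.3 kg; origin at its centre. It lies flat on the table at the start (two or three are present; absent ones have no pose).
- rack: Fixed rack, left. Origin on the table under its 370 mm back board (top 184 mm). 3 hooks at y = -115, 0, 115 mm point to its -x (to the robot): each two level 8 mm prongs 32 mm apart, 171 mm above the table, out to x = -74 mm, tips turned up (top 189 mm, x = -84). A bail hangs across them at about x = -55: lift it 30 mm, then draw it out along -x by 80 mm or more.
- carriage (a joint): Travel of the slide along its track, m: 0 = fully home (near the blower, the robot's right), 0.12 = fully out against the end stop (towards the robot's left). It starts near home, stays where it is left, and takes about 3 N to move (more when moved fast).
- handle (a point): Centre of the top of the slide's upright wooden handle, a square post 24 by 24 mm, 100 mm tall, at the slide's left end; its top is 129 mm above the table. It moves with the slide; its y axis is the direction in which the slide moves out, its x axis points away from the robot.
- beam (a point): Middle of the top face of the narrow wooden beam on the slide: 44 mm wide (x), 280 mm long (y, along the travel), top 105 mm above the table. It moves with the slide. The pails stand on it in a row. The steel deck below it reaches from 208 mm in front (-x) to 42 mm behind.
- ramp (a point): Sloped steel rest on the slide, between beam and robot. Origin: centre of its upper face, 74 mm above the table, 140 mm in front of the beam's middle line. x points up the slope (away from the robot, rising 0.25 rad), z is the face's normal, y along the travel. Face 150 mm (x) by 250 mm (y); lip 12 mm high at the low end (inner side x = -75 mm), curbs 16 mm high at both sides. Friction holds a bar where laid.
- jug: Bystander: copper jug 170 mm tall, 116 mm wide, origin under its foot.
- bowl: Bystander: copper bowl 90 mm wide, 40 mm high, origin under its foot; stands between the tin bars, the rack and the slide.
- beaker: Bystander: copper beaker 64 mm wide, 80 mm tall, origin under its foot.
- mallet: Bystander: hammer 240 mm long, lying at the robot's right.
- brush: Bystander: brush 200 mm long, lying at the robot's left.
- fluxjar: Bystander: closed glass jar 70 mm wide, 90 mm tall, at the left.
Not all that is in view belongs to the job. Leave any red or turquoise look-alike of the pail0 alone.

How it is judged:
By the outcome, as a careful person would: the job done as asked, in the order asked, and still so for the second after the job is handed in, with the robot touching nothing.
Of pail0, pail1, pail2 only 2 to 3 are there at a start; the rules pass over those that are not, and their reading is None.
Of bar0, bar1, bar2 only 2 to 3 are there at a start; the rules pass over those that are not, and their reading is None.
At some moment in a run one of bar0, bar1, bar2 may be knocked a few centimetres aside while the robot is not near it.
It also fails if it takes over 210 s, if anything falls off the work surface, if the arm or the gripper's body presses on something with over 40 N, if the wrist force passes 120 N, or if a joint passes its speed limit or range.

## Robot

A 7-joint arm with a two-finger parallel gripper is mounted at the origin on the work surface. World frame = base frame: x ahead of the robot, y to its left, z up, the work surface at z = 0. Lengths are in m, angles in rad, forces in N, time in s.
With the tool pointing down it reaches from about 0.425 to 0.95 m from the base axis. Payload 4.7 kg.
Tool frame: the origin (TCP) lies between the finger pads; the fingertips stand 25 mm ahead of it and the grasp point (between the pads) lies 6 mm ahead of it; x points along the fingers, z is the direction in which the jaws open and shut, and the axes are right-handed (so a half turn about x gives the same grasp; the last joint's range is limited). The gripper opens to 85 mm and grips with 20 to 120 N. Pads are 22 mm wide; open, the fingers measure 114 mm over their backs; the gripper's body (76 mm by 85 mm) begins 54 mm behind the grasp point. The pads swing forward as they close: fully open they stand 13 mm farther back than shut.
Start: joints at [1.274, 0.469, -0.049, 1.532, 0.024, 1.141, -0.082], TCP at [0.179, -0.651, 0.256] pointing down, gripper open.
Joint ranges: [-2.59, 2.59], [-0.33, 1.99], [-1.39, 1.29], [0.1, 2.45], [-1.04, 4.18], [0.21, 1.99], [-2.66, 2.66]. Speed limits (rad/s): [2.57, 2.57, 3.14, 3.14, 3.14, 3.14, 3.14].

## Interface

Orientations are given as a 3x3 rotation matrix whose columns are the frame's x, y, z axes.
In Python, from rig import * gives the robot as it stands. Calls block until the motion is done:
- movep(position, orientation): joint-space move of the TCP to a pose.
- move_l(position, attitude=None, feed=0.15, until_force=None): straight line of the TCP; attitude=None keeps the orientation; feed is the mean speed in m/s. With until_force (N) it stops when the force on the tool has changed by that much, and returns True; else False.
- move_joints(angles): joint-space move.
- command_gripper(opening, newtons=None): finger opening in m; newtons is the grip in N (None keeps the last); returns when the fingers have stopped.
- sleep(seconds).
- inverse_kinematics(position, orientation): joint angles nearest the present ones, or None.
- sense(): the state.
- camera(name): name is "side" or "top" or "wrist"; returns (picture, depth): 420x560x3 uint8, red, green, blue; 420x560 float32, m along the optical axis (not along the pixel's ray), 0 where there is no reading.
- camera_params(name): a dict with "K" (3x3 intrinsics, pixels), "dist" ([k1, k2, p1, p2, k3] as OpenCV has them; the pictures are not rectified), "position" and "rotation" of the camera in the world; the wrist camera has in their place "tool_from_camera" (4x4, takes a point from camera to tool coordinates, whose origin is the TCP and whose axes are the tool frame's). Camera axes: x right, y down, z forward; pixel columns grow to the right and rows downward; lengths in m; the calibration is good to about 2 mm. A picture is of the moment at which its call begins: read the wrist's pose just before it. camera_params takes no time and is no camera call.
A pose or a line that the arm cannot do raises Unreachable and nothing moves.
- finish_job(): hands the job in, once; it reports no verdict.
The state is a dict: "time_s": time; "joint_pos": joint angles; "qd": joint speeds; "joint_efforts": joint torques, N m; "position": TCP position; "tcp_rot": TCP orientation; "wrist_force": force on the tool from outside, world axes, zero at the start; "ft_torque": the same for the moment, N m; "finger_gap": finger opening in m.
Only numpy, scipy, OpenCV 4.12 (cv2) and the standard library are available. Lean on these libraries where they do the work, as an engineer would, in place of code of your own. Each camera call takes 0.05 s, during which the arm holds its last target.

## Working session

There is one attempt and no reset: what is moved stays moved. The work goes in short steps, each a Python script; the robot and the scene stay as the last script left them, time stands still between calls to the robot, and variables do not carry over. Pictures are saved under pics/ and viewed, and the job is handed in when it is done.

```bash
ls; mkdir -p pics
python3 - <<'E'
from rig import *
import cv2
for n in("side","top","wrist"):
    im,d=camera(n); cv2.imwrite(f"pics/a_{n}.png",im[:,:,::-1])
    import numpy as np; np.save(f"pics/a_{n}.npy",d)
    print(n,camera_params(n))
s=sense();print(s)
E
```

```text
pics
side {'K': array([[448.63480528,   0.        , 281.10748148],
       [  0.        , 448.63480528, 201.37632172],
       [  0.        ,   0.        ,   1.        ]]), 'dist': array([-0.02669835,  0.        ,  0.        ,  0.        ,  0.        ]), 'position': array([-0.08344676,  0.79725382,  0.84181765]), 'rotation': array([[-0.78187365, -0.3767339 ,  0.4967345 ],
       [-0.62338699,  0.48252158, -0.61527359],
       [-0.00789069, -0.79072403, -0.61212192]])}
top {'K': array([[402.47273167,   0.        , 280.52236553],
       [  0.        , 402.47273167, 206.21808865],
       [  0.        ,   0.        ,   1.        ]]), 'dist': array([-0.06249321,  0.        ,  0.        ,  0.        ,  0.        ]), 'position': array([0.3844316 , 0.09416412, 1.42518238]), 'rotation': array([[-2.85549948e-03, -9.96094389e-01,  8.82485897e-02],
       [-9.99690493e-01,  6.62527786e-04, -2.48692413e-02],
       [ 2.47136446e-02, -8.82922902e-02, -9.95787983e-01]])}
wrist {'K': array([[320.70862463,   0.        , 278.98091414],
       [  0.        , 320.70862463, 207.95730573],
       [  0.     
[... 588 characters left out ...]
4097734, -0.08227154]), 'qd': array([ 0.00112993, -0.00336071,  0.00128399, -0.00602089,  0.00156367,
        0.0013016 ,  0.00022944]), 'joint_efforts': array([-2.72625739e-04, -5.10765660e+01, -4.70118562e-02, -2.37977207e+01,
        1.07449468e-02,  5.37649234e-03, -1.27291867e-05]), 'position': array([ 0.17852162, -0.65054615,  0.25548463]), 'tcp_rot': array([[-4.38938140e-04,  9.64339599e-01,  2.64667611e-01],
       [ 1.43586270e-03,  2.64667972e-01, -9.64338531e-01],
       [-9.99998873e-01, -4.32586099e-05, -1.50083213e-03]]), 'wrist_force': array([ 0.52611283, -0.79649439,  0.19255257]), 'ft_torque': array([ 0.00111605, -0.01447884,  0.04257303]), 'finger_gap': 0.08549975186336951}
```

View pics/a_top.png

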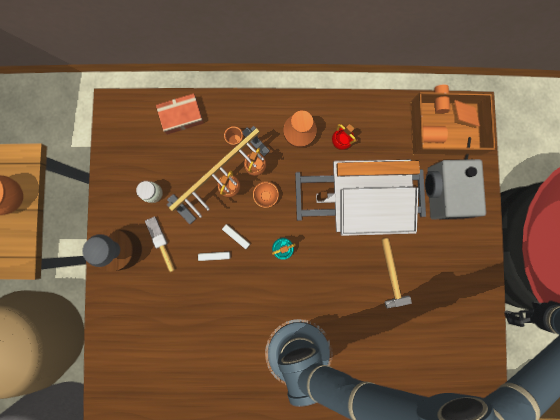

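View pics/a_side.png

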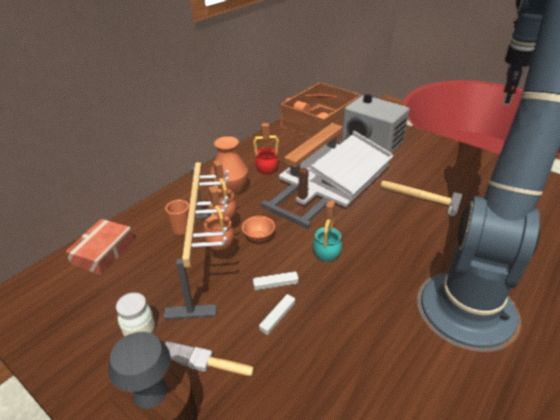

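Run:
```python
import cv2
t=cv2.imread("pics/a_top.png");s=cv2.imread("pics/a_side.png")
cv2.imwrite("pics/b1.png",cv2.resize(t[110:280,130:320],None,fx=4,fy=4,interpolation=2)[:600,:760])
cv2.imwrite("pics/b2.png",cv2.resize(t[110:250,285:500],None,fx=3.7,fy=3.7,interpolation=2))
cv2.imwrite("pics/b3.png",cv2.resize(s[150:300,150:350],None,fx=4,fy=4,interpolation=2))
```

```text
(no output)
```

View pics/b1.png

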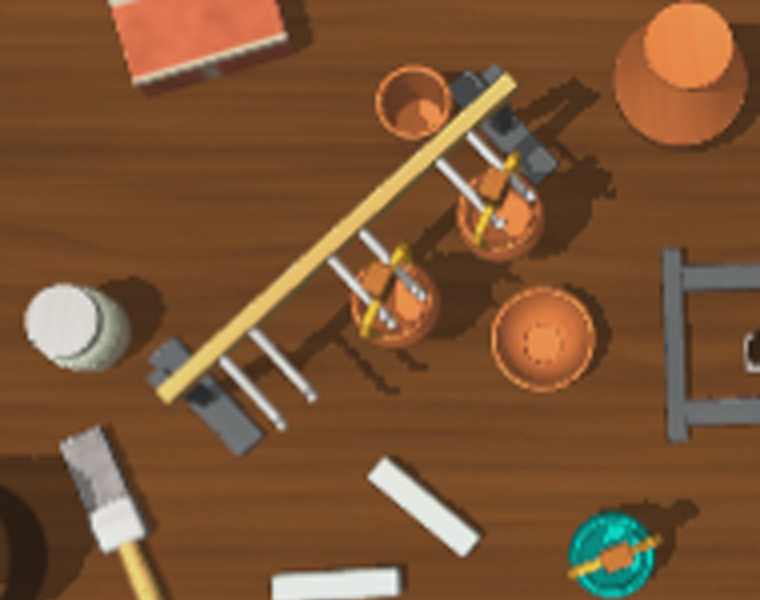

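View pics/b2.png

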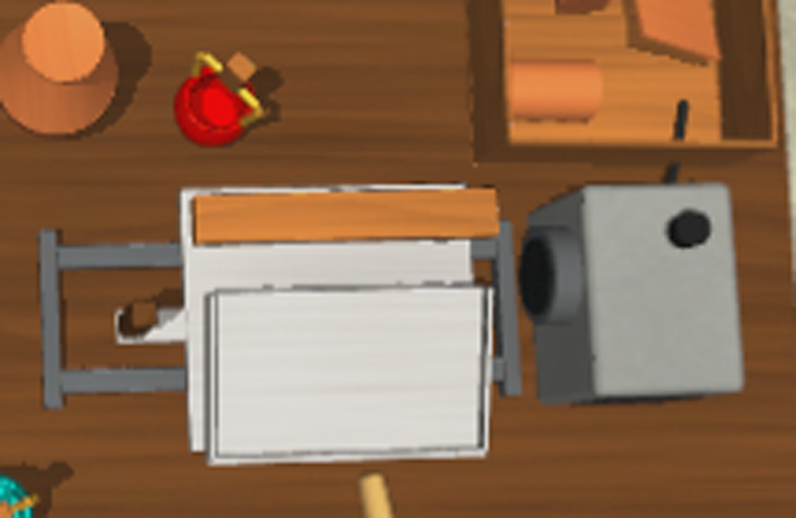

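View pics/b3.png

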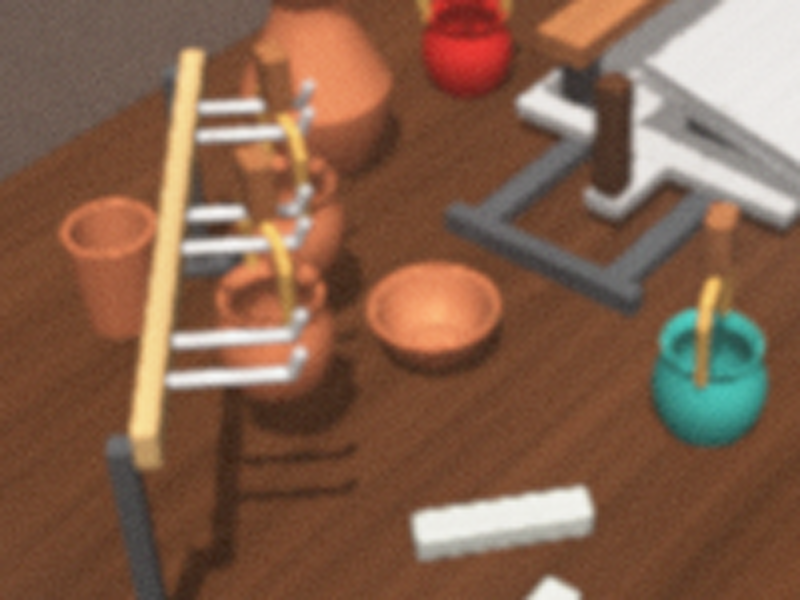

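```bash
cat > lib.py <<'E'
from rig import *
import numpy as np, cv2
def cloud(name, d, pose=None):
    p=camera_params(name); K=p["K"]
    h,w=d.shape; uu,vv=np.meshgrid(np.arange(w),np.arange(h))
    q=cv2.undistortPoints(np.stack([uu,vv],-1).reshape(-1,1,2).astype(np.float64),K,p["dist"]).reshape(h,w,2)
    P=np.dstack([q[...,0]*d,q[...,1]*d,d])
    if name=="wrist":
        T=p["tool_from_camera"]; t,R=pose
        P=P@T[:3,:3].T+T[:3,3]; P=P@R.T+t
    else: P=P@p["rotation"].T+p["position"]
    P[d<=0]=np.nan
    return P
def proj(name,X,pose=None):
    p=camera_params(name); X=np.atleast_2d(X)
    if name=="wrist":
        T=p["tool_from_camera"]; t,R=pose
        Y=(X-t)@R; Y=(Y-T[:3,3])@T[:3,:3]
    else: Y=(X-p["position"])@p["rotation"]
    return cv2.projectPoints(Y.reshape(-1,1,3),np.zeros(3),np.zeros(3),p["K"],p["dist"])[0].reshape(-1,2)
def snap(name,fn):
    s=sense(); im,d=camera(name); cv2.imwrite(f"pics/{fn}.png",im[:,:,::-1])
    return im,d,cloud(name,d,(s["position"],s["tcp_rot"]))
def down(yaw):  # jaws opening (tool z) along world angle yaw; tool x down
    z=np.array([np.cos(yaw),np.sin(yaw),0]); x=np.array([0,0,-1.]); y=np.cross(z,x)
    return np.column_stack([x,y,z])
E
python3 - <<'E'
from lib import *
d=np.load("pics/a_top.npy");P=cloud("top",d)
im=cv2.imread("pics/a_top.png")
# table check
print("table",P[300,150:200:10,2],P[260,330:360:8,2])
hsv=cv2.cvtColor(im,cv2.COLOR_BGR2HSV)
Z=P[...,2]
def rng(m,name):
    pts=P[m]; print(name,len(pts),pts.mean(0) if len(pts) else None, np.median(pts,0))
    return pts
ys,xs=np.mgrid[:420,:560]
box=lambda a,b,c,e:(xs>=a)&(xs<=b)&(ys>=c)&(ys<=e)
# bars
for n,b in (("barA",(222,250,222,250)),("barB",(196,232,248,266))):
    m=box(*b)&(hsv[...,1]<60)&(hsv[...,2]>180)
    pts=rng(m,n); r=cv2.minAreaRect((pts[:,:2]*1000).astype(np.float32)); print(r)
# grips: high points > .19 near rack
m=box(160,280,120,225)&(Z>0.195); pts=rng(m,"grip")
for p,(y,x) in zip(pts,np.argwhere(m)): print(x,y,p.round(3)) if len(pts)<80 else None
# rack board
m=box(160,270,120,225)&(Z>0.175)&(Z<0.192); pts=rng(m,"board")
print(cv2.minAreaRect((pts[:,:2]*1000).astype(np.float32)))
# beam
m=box(325,430,150,180)&(abs(Z-0.105)<.012)&(hsv[...,1]>100); pts=rng(m,"beam")
print(cv2.minAreaRect((pts[:,:2]*1000).astype(np.float32)))
# handle
m=box(310,334,180,210)&(Z>.1); pts=rng(m,"handle") 
print(cv2.minAreaRect((pts[:,:2]*1000).astype(np.float32)))
m=box(335,425,184,240)&(hsv[...,1]<60)&(Z>.045); pts=rng(m,"ramp")
print(cv2.minAreaRect((pts[:,:2]*1000).astype(np.float32)))
# bowl
m=box(245,285,178,212)&(Z>.03); pts=rng(m,"bowl")
print(cv2.minAreaRect((pts[:,:2]*1000).astype(np.float32)))
m=box(270,300,230,264)&(Z>.03); pts=rng(m,"turq"); print(cv2.minAreaRect((pts[:,:2]*1000).astype(np.float32)))
E
```

```text
table [-0.00069607  0.00442172  0.00123316  0.00192331  0.00015415] [-0.00192636 -0.00027761  0.00339749 -0.00226594]
barA 193 [nan nan nan] [nan nan nan]
((403.57708740234375, 216.97219848632812), (106.60381317138672, 20.513126373291016), 51.86396026611328)
barB 199 [nan nan nan] [nan nan nan]
((333.36285400390625, 293.58868408203125), (19.381624221801758, 105.10555267333984), 4.267343521118164)
grip 123 [0.60597364 0.19108908 0.22287293] [0.58467613 0.22313018 0.22608827]
board 857 [0.60297483 0.25651604 0.18279006] [0.60178491 0.25163519 0.183441  ]
((587.8187866210938, 245.82342529296875), (98.26819610595703, 366.7300109863281), 42.827632904052734)
beam 1078 [ 0.63029094 -0.26644088  0.1060463 ] [ 0.63002515 -0.26638254  0.10607304]
((631.166748046875, -268.42425537109375), (45.74973678588867, 281.859130859375), 1.7520147562026978)
handle 70 [ 0.53616932 -0.07686668  0.12491523] [ 0.53573675 -0.07651203  0.12829895]
((537.3378295898438, -77.99906921386719), (24.316211700439453, 24.23613166809082), 1.7157964706420898)
ramp 3545 [ 0.48728246 -0.27293543  0.07566915] [ 0.48757751 -0.27258618  0.07522966]
((487.40252685546875, -271.5374755859375), (156.2490997314453, 261.1343078613281), 1.433030605316162)
bowl 162 [0.55121458 0.11377017 0.03825325] [0.55404915 0.11672627 0.03848396]
((548.1409301757812, 113.16366577148438), (86.42860412597656, 86.69381713867188), 44.592498779296875)
turq 262 [0.36220665 0.05415706 0.08872528] [0.36235459 0.05540595 0.06790117]
((362.1051940917969, 53.68659973144531), (73.78466033935547, 71.93678283691406), 63.042720794677734)
```

Run:
```python
from lib import *
d=np.load("pics/a_top.npy");P=cloud("top",d)
im=cv2.imread("pics/a_top.png");Z=P[...,2]
ys,xs=np.mgrid[:420,:560]
box=lambda a,b,c,e:(xs>=a)&(xs<=b)&(ys>=c)&(ys<=e)
m=(box(160,280,120,225)&(Z>0.200)).astype(np.uint8)
n,l,st,c=cv2.connectedComponentsWithStats(m)
for i in range(1,n):
    pts=P[l==i]; 
    if len(pts)<10: continue
    pt=pts[pts[:,2]>.218]
    print(c[i],st[i],np.median(pts[:,2]),pts[:,2].max()); print(cv2.minAreaRect((pt[:,:2]*1000).astype(np.float32)),pt.mean(0),len(pt))
# board fit using yellowish color
hsv=cv2.cvtColor(im,cv2.COLOR_BGR2HSV)
m=box(160,270,120,225)&(abs(Z-.184)<.01)&(hsv[...,1]>60)&(hsv[...,0]>14)&(hsv[...,0]<32)
n,l,st,c=cv2.connectedComponentsWithStats(m.astype(np.uint8)); i=1+np.argmax(st[1:,4]); 
r=cv2.minAreaRect((P[l==i][:,:2]*1000).astype(np.float32)); print("board",r,st[i,4], P[l==i].mean(0))
th=np.deg2rad(r[2] if r[1][0]<r[1][1] else r[2]-90); print(th)
for off in (-115,0,115):
    xr=np.array([np.cos(th),np.sin(th)]);yr=np.array([-xr[1],xr[0]])
    print(off, np.array(r[0])+yr*off-55*xr)
m=box(285,318,105,148)&(Z>.15); print("jug",P[m].mean(0),m.sum(),P[m][:,2].max())
m=box(330,358,120,152)&(Z>.03); print("red",np.median(P[m],0),P[m].max(0),P[m].min(0))
# IK
for nm,p,yaws in (("handle",(.537,-.078,.12),(0.03,0.03+np.pi)),("handleY",(.537,-.078,.12),(1.6,1.6-np.pi))):
    for y in yaws:
        q=inverse_kinematics(p,down(y)); print(nm,y,None if q is None else np.round(q,2))
```

```text
[252.9122807  156.28070175] [249 152   9  10  57] 0.2257348493572533 0.23139705220762496
((644.32080078125, 147.63548278808594), (17.498937606811523, 23.036476135253906), 62.67532730102539) [0.64362775 0.14757588 0.22646663] 49
[223.93442623 180.04918033] [220 175   9  11  61] 0.22645906278362338 0.2327539481739369
((571.3502807617188, 235.169189453125), (18.054935455322266, 23.11274528503418), 65.36050415039062) [0.57114914 0.23488105 0.22717574] 50
board ((612.5931396484375, 269.8452453613281), (18.975265502929688, 368.3734436035156), 43.196868896484375) 595 [0.61249764 0.26877638 0.18394059]
0.753927588795982
-115 [651.21614354 148.36165153]
0 [572.4978077  232.19734561]
115 [493.77947185 316.03303969]
jug [ 0.77063714 -0.00624464  0.16916618] 368 0.17652569037241705
red [ 0.73973403 -0.1527989   0.06922224] [ 0.7810098  -0.12325118  0.17894004] [ 0.7099957  -0.19202496  0.03068259]
handle 0.03 [ 0.54  0.49 -0.61  1.95  0.38  0.81 -0.25]
handle 3.171592653589793 [-0.71  0.68  1.11  2.02 -0.78  0.94 -2.3 ]
handleY 1.6 [ 0.66  0.54 -0.79  1.95  0.5   0.86  1.21]
handleY -1.541592653589793 [ 0.35  0.45 -0.37  1.96  0.22  0.77 -1.68]
```

Run:
```python
from lib import *
d=np.load("pics/a_top.npy");P=cloud("top",d); print("blower zmax",np.nanmax(P[160:215,425:485,2]))
s=sense(); R=s["tcp_rot"]; p=s["position"]
move_l(p+[0,0,.1],feed=.2)
R=down(0.029)
movep([.537,-.078,.25],R)
command_gripper(.06,40)
im,d,W=snap("wrist","c_handle")
move_l([.537,-.078,.112],feed=.1,until_force=8); print(sense()["position"])
command_gripper(0.0,40); print(sense()["finger_gap"],sense()["wrist_force"],sense()["time_s"])
```

```text
blower zmax 0.16953267488948653
[ 0.53745367 -0.0780214   0.11260083]
0.02353636645605937 [ 5.63310535  0.1858452  -0.9645632 ] 5.5833
```

View pics/c_handle.png

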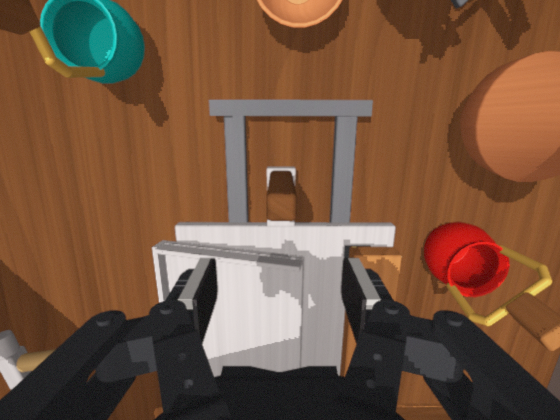

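Wrist view: handle post at (281,195), centred between the jaws; it's now gripped (gap 23.5 mm). Pull it out.

Run:
```python
from lib import *
p=sense()["position"]; u=np.array([-.028,.9996,0])
r=move_l(p+u*.135,feed=.05,until_force=18); s=sense(); print(r,s["position"],s["position"]-p,s["wrist_force"])
# relax any residual: open
command_gripper(.06); q=sense()["position"]; move_l(q+[0,0,.14],feed=.2)
im,d,P=snap("top","d_top"); np.save("pics/d_top.npy",d)
hsv=cv2.cvtColor(im[:,:,::-1].copy(),cv2.COLOR_BGR2HSV);Z=P[...,2]
ys,xs=np.mgrid[:420,:560]
m=(ys>150)&(ys<185)&(xs>285)&(xs<430)&(abs(Z-0.105)<.012)&(hsv[...,1]>100)
print(cv2.minAreaRect((P[m][:,:2]*1000).astype(np.float32)),sense()["time_s"])
```

```text
True [0.53598872 0.02701293 0.1126755 ] [-2.74864023e-03  1.05013637e-01 -6.31129342e-05] [-1.24116992 -0.73326907  5.06055438]
((628.9004516601562, -189.82568359375), (44.62880325317383, 224.00511169433594), 1.6641883850097656) 8.8583
```

View pics/d_top.png

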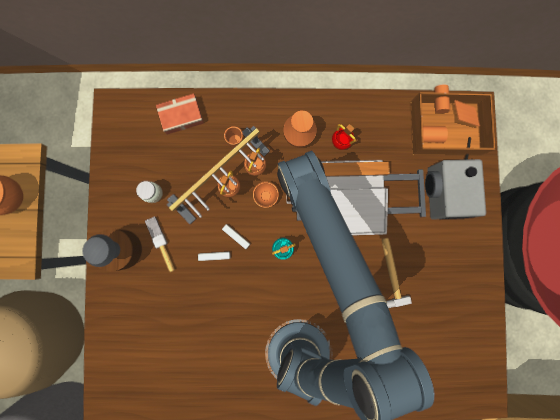

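Run:
```python
from lib import *
p=np.array([.536,.027,.112]); u=np.array([-.028,.9996,0])
move_l(p,feed=.15); command_gripper(0,60)
a=sense(); r=move_l(a["position"]+u*.03,feed=.03,until_force=30); s=sense(); print(r,a["position"],s["position"],s["wrist_force"])
sleep(.2);s=sense();print(s["position"],s["wrist_force"])
command_gripper(.06); q=sense()["position"]; move_l(q+[0,0,.17],feed=.2)
movep([.50,.10,.36],down(np.deg2rad(-26)))
im,d,P=snap("top","e_top"); np.save("pics/e_top.npy",d)
im,d,P=snap("wrist","e_wrist")
print(sense()["time_s"])
```

```text
True [0.53599131 0.02694592 0.11281655] [0.5359806  0.02717501 0.11277762] [-1.28811689 -0.39516416  4.65380413]
[0.53596882 0.02718092 0.11275263] [-1.16609724 -1.47881642  5.32272517]
13.2167
```

View pics/e_wrist.png

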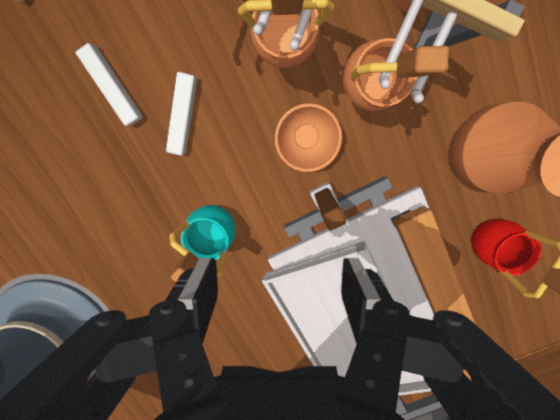

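View pics/e_top.png

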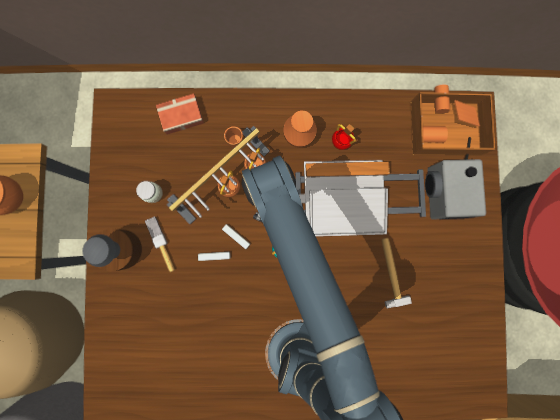

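Run:
```python
from lib import *
movep([.644,.148,.36],down(np.deg2rad(-26)))
im,d,P=snap("wrist","f_w0")
m=(P[...,2]>.212)&(P[...,2]<.24)&(P[...,0]>.6)&(np.abs(P[...,1]-.148)<.04); pt=P[m]
print(m.sum(),pt.mean(0),cv2.minAreaRect((pt[:,:2]*1000).astype(np.float32)),np.percentile(pt[:,2],[5,50,95]))
movep([.571,.235,.36],down(np.deg2rad(-26)))
im,d,P=snap("wrist","f_w1")
m=(P[...,2]>.212)&(P[...,2]<.24)&(np.abs(P[...,0]-.571)<.04)&(np.abs(P[...,1]-.235)<.04); pt=P[m]
print(m.sum(),pt.mean(0),cv2.minAreaRect((pt[:,:2]*1000).astype(np.float32)),np.percentile(pt[:,2],[5,50,95]))
print(sense()["time_s"],sense()["joint_pos"])
```

```text
709 [0.64608682 0.15116499 0.22505186] ((645.3051147460938, 149.85205078125), (18.177417755126953, 23.84151840209961), 64.85591125488281) [0.21619889 0.22622329 0.22753282]
678 [0.57280122 0.23859314 0.22522663] ((572.3410034179688, 237.3687286376953), (17.594650268554688, 23.66961669921875), 65.11214447021484) [0.21680742 0.22628028 0.22760539]
14.5 [ 0.0603619   0.38790737 -0.71821081  1.50697772  0.26076894  1.34313306
 -1.13471639]
```

View pics/f_w0.png

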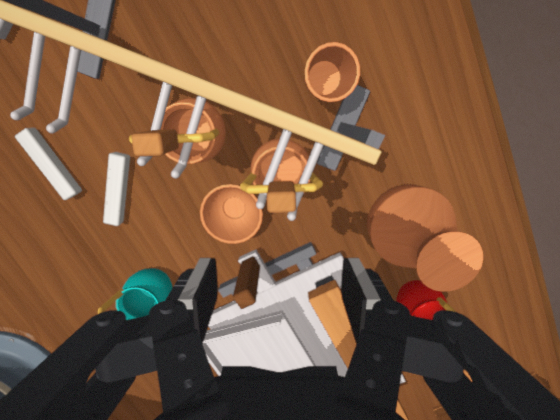

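View pics/f_w1.png

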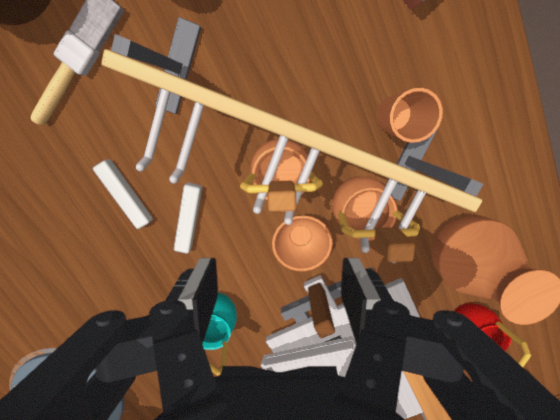

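```bash
cat >> lib.py <<'E'
RX=np.array([np.cos(.754),np.sin(.754),0])
def take_pail(x,y,yaw):
    R=down(yaw)
    movep([x,y,.30],R); command_gripper(.05,50)
    print("dn",move_l([x,y,.218],feed=.1,until_force=8))
    command_gripper(0,50); s=sense(); print("gap",s["finger_gap"],s["position"])
    move_l([x,y,.258],feed=.08)
    p=np.array([x,y,.258])-RX*.09
    move_l(p,feed=.1); s=sense(); print("gap",s["finger_gap"],s["wrist_force"])
    p[2]=.335; move_l(p,feed=.12)
E
python3 - <<'E'
from lib import *
d=np.load("pics/e_top.npy");P=cloud("top",d);im=cv2.imread("pics/e_top.png");hsv=cv2.cvtColor(im,cv2.COLOR_BGR2HSV);Z=P[...,2]
ys,xs=np.mgrid[:420,:560]
m=(ys>150)&(ys<185)&(xs>285)&(xs<430)&(abs(Z-0.105)<.012)&(hsv[...,1]>100)
print(cv2.minAreaRect((P[m][:,:2]*1000).astype(np.float32)))
m=(ys>184)&(ys<240)&(xs>295)&(xs<395)&(hsv[...,1]<60)&(Z>.045)
print(cv2.minAreaRect((P[m][:,:2]*1000).astype(np.float32)))
take_pail(.6453,.1497,np.deg2rad(-25))
im,d,P=snap("side","g_side"); im,d,P=snap("wrist","g_wrist")
print(sense()["time_s"],sense()["joint_pos"])
E
```

```text
((627.66650390625, -162.36241149902344), (44.84872817993164, 278.6283264160156), 1.7199358940124512)
((477.90185546875, -122.815185546875), (165.5355987548828, 352.4857177734375), 2.4173851013183594)
dn False
gap 0.023356374212971088 [0.64579583 0.14971545 0.21891051]
gap 0.023168249892479238 [ 0.50135904 -0.12256188 -2.30552705]
19.2417 [ 0.315554    0.34501875 -0.70436065  1.61842498  0.23117013  1.26597277
 -0.86629068]
```

View pics/g_side.png

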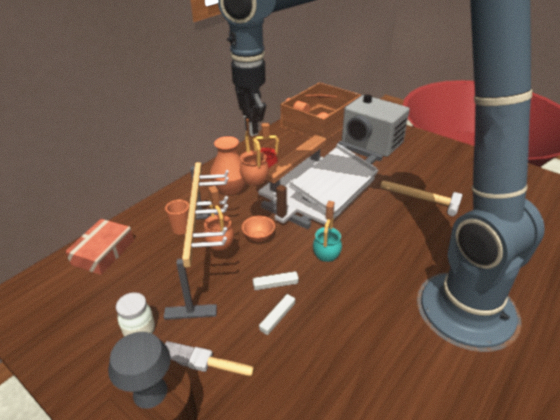

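View pics/g_wrist.png

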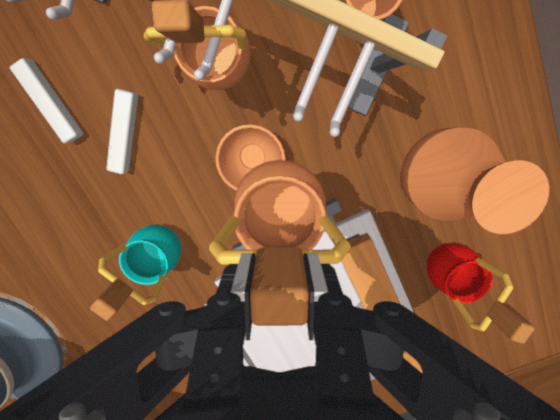

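Pail 0 is held upright: (255,165) in the side picture, (280,215) in the wrist picture. Both bars are undisturbed. Next I place it on the beam's far half.

```bash
cat >> lib.py <<'E'
BC=np.array([.628,-.163,0]); U=np.array([-.0295,.9996,0]); XS=np.array([.9996,.0295,0])
def place_pail(s,yaw):
    R=down(yaw); t=BC+U*s
    move_l([t[0],t[1],.335],R,feed=.15); sleep(.3)
    move_l([t[0],t[1],.285],feed=.1)
    r=move_l([t[0],t[1],.264],feed=.02,until_force=2.5); q=sense(); print("touch",r,q["position"],q["wrist_force"])
    command_gripper(.05); sleep(.2)
    move_l([t[0],t[1],.36],feed=.1)
E
python3 - <<'E'
from lib import *
place_pail(-.06,np.deg2rad(-25))
im,d,P=snap("wrist","h_w")
m=(P[...,2]>.265)&(P[...,2]<.29)&(P[...,0]>.58)&(P[...,0]<.67); pt=P[m]
print(len(pt),cv2.minAreaRect((pt[:,:2]*1000).astype(np.float32)),np.median(pt[:,2]),sense()["time_s"])
move_l([.53,.05,.36],feed=.3)
im,d,P=snap("side","h_side")
cv2.imwrite("pics/h_sc.png",cv2.resize(im[90:240,200:420,::-1],None,fx=3.6,fy=3.6))
E
```

```text
touch True [ 0.62979792 -0.2231008   0.27034893] [ 0.23278158 -0.92520511  6.22121373]
1043 ((629.1137084960938, -223.02325439453125), (17.841083526611328, 23.76199722290039), 65.64672088623047) 0.2775696485900996 24.8667
```

View pics/h_sc.png

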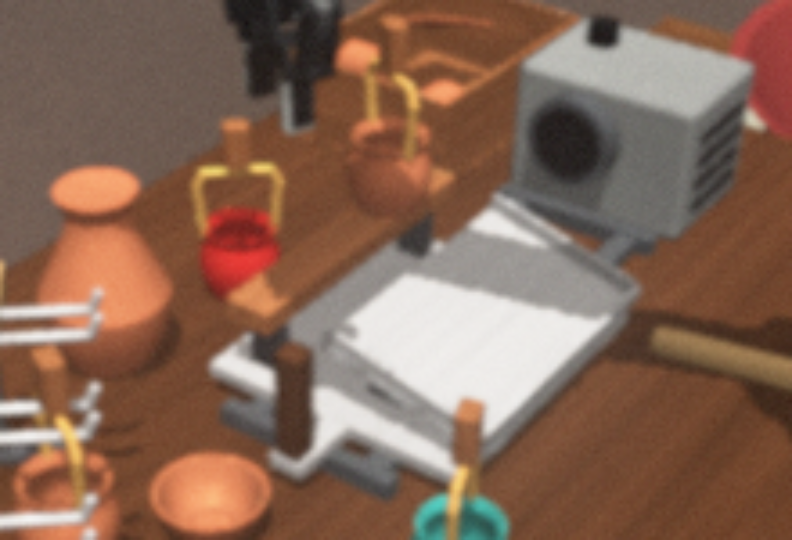

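View pics/h_w.png

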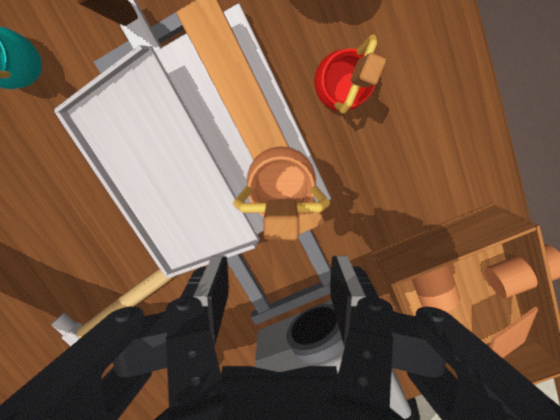

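The first pail stands upright on the beam at (390,165) in the crop, with its top at 0.2776 (expected 0.278). Now the second one, re-measured first.

Run:
```python
from lib import *
movep([.572,.237,.36],down(np.deg2rad(-25)))
im,d,P=snap("wrist","i_w")
m=(P[...,2]>.218)&(P[...,2]<.24)&(np.abs(P[...,0]-.571)<.04)&(np.abs(P[...,1]-.235)<.04); pt=P[m]
r=cv2.minAreaRect((pt[:,:2]*1000).astype(np.float32)); print(m.sum(),r,np.median(pt[:,2]))
x,y=np.array(r[0])/1000
assert abs(x-.572)<.01 and abs(y-.237)<.01
take_pail(x,y,np.deg2rad(-25))
place_pail(.06,np.deg2rad(-25))
im,d,P=snap("wrist","i_w2")
m=(P[...,2]>.265)&(P[...,2]<.29)&(P[...,0]>.58)&(P[...,0]<.67); pt=P[m]
print(len(pt),np.median(pt,0),sense()["time_s"])
move_l([.45,.0,.36],feed=.3)
im,d,P=snap("side","i_side")
cv2.imwrite("pics/i_sc.png",cv2.resize(im[90:240,200:420,::-1],None,fx=3.6,fy=3.6))
movep([.40,.23,.36],down(np.deg2rad(-25)))
im,d,P=snap("wrist","i_bars"); np.save("pics/i_bars_P.npy",P)
im,d,P=snap("top","i_top");
```

```text
638 ((572.0901489257812, 236.96315002441406), (18.662425994873047, 23.231826782226562), 65.06898498535156) 0.22628179300882223
dn False
gap 0.023524299020450223 [0.5725538  0.23710462 0.21882869]
gap 0.023325305944187694 [-0.24602166 -0.59526311 -2.82630451]
touch True [ 0.62621916 -0.10315262  0.27022132] [ 0.28723605 -0.7102262   5.5475225 ]
1270 [ 0.62488146 -0.10323102  0.27739292] 36.7833
```

View pics/i_sc.png

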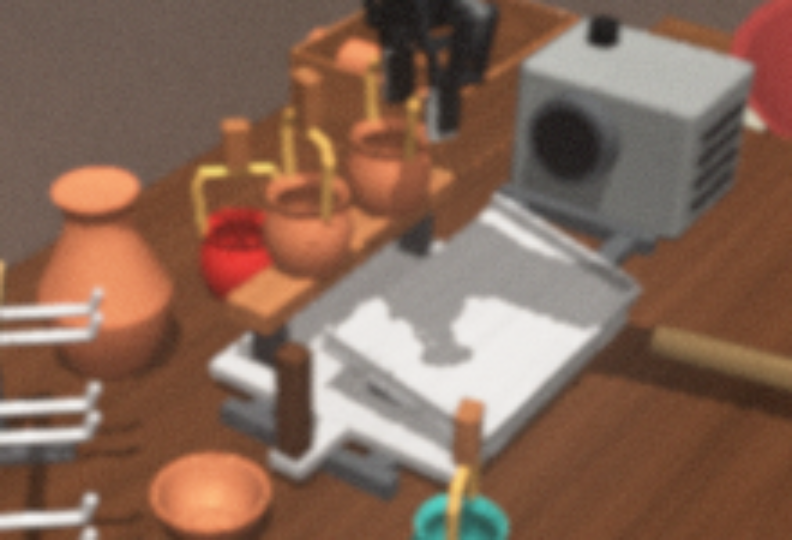

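View pics/i_bars.png

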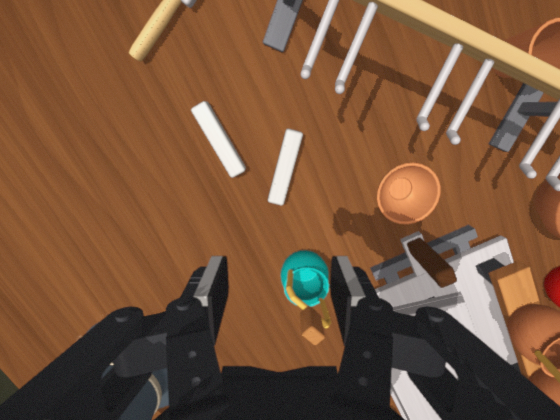

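View pics/i_top.png

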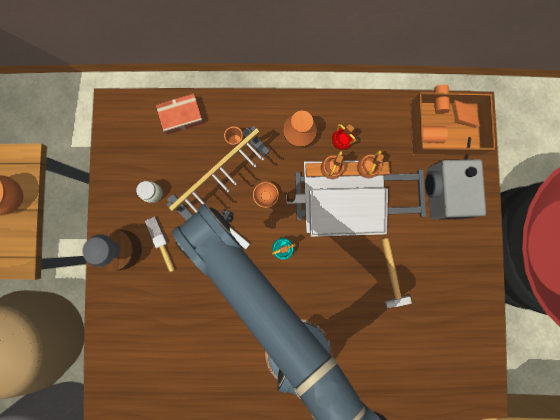

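```bash
cat >> lib.py <<'E'
RO=BC-.14*XS+[0,0,.074]
c,s_=np.cos(.25),np.sin(.25)
RXV=np.array([XS[0]*c,XS[1]*c,s_]); RYV=np.array(U); RZV=np.cross(RXV,RYV)
def ramp_R(sg):
    x=-RZV; z=RYV*sg; return np.column_stack([x,np.cross(z,x),z])
def bars(im,P):
    hsv=cv2.cvtColor(im,cv2.COLOR_RGB2HSV)
    m=((hsv[...,1]<70)&(hsv[...,2]>150)&(P[...,2]>.008)&(P[...,2]<.035)&(P[...,1]>.1)).astype(np.uint8)
    n,l,st,_=cv2.connectedComponentsWithStats(m); out=[]
    for i in range(1,n):
        if st[i,4]<300: continue
        pt=P[l==i]; pt=pt[pt[:,2]>.016]
        (cx,cy),(w,h),a=cv2.minAreaRect((pt[:,:2]*1000).astype(np.float32))
        if w<h: a+=90
        L,W=max(w,h),min(w,h)
        print("bar",cx,cy,L,W,a,np.median(pt[:,2]))
        if 95<L<125 and W<35: out.append((cx/1000,cy/1000,np.deg2rad(a)))
    return out
E
python3 - <<'E'
from lib import *
P=np.load("pics/i_bars_P.npy"); im=cv2.imread("pics/i_bars.png")[:,:,::-1].copy()
B=bars(im,P)
for x,y,a in B:
    for k in (a-np.pi/2,a+np.pi/2):
        q=inverse_kinematics([x,y,.03],down(k)); print(x,y,round(np.degrees(k)),None if q is None else np.round(q,2))
for ry in (.05,-.05):
  for sg in (1,-1):
    p=RO+RYV*ry+RZV*.03; q=inverse_kinematics(p,ramp_R(sg)); print(p,sg,None if q is None else np.round(q,2))
    q=inverse_kinematics(p+[0,0,.2],ramp_R(sg)); print("  up",None if q is None else np.round(q,2))
E
```

```text
bar 335.9503479003906 293.6859130859375 109.29759216308594 24.125919342041016 93.59292459487915 0.02014686871757454
bar 402.857177734375 218.20541381835938 108.52000427246094 24.058616638183594 49.72971725463867 0.0199002663540645
0.33595034790039063 0.2936859130859375 4 [-0.26  0.56 -0.68  2.21  0.66  0.58 -1.37]
0.33595034790039063 0.2936859130859375 184 [ 0.08  0.83 -1.19  2.2   1.06  0.9   1.41]
0.402857177734375 0.21820541381835937 -40 [-0.06  0.57 -0.66  2.19  0.64  0.59 -1.9 ]
0.402857177734375 0.21820541381835937 140 [ 0.28  0.83 -1.17  2.17  1.05  0.9   0.89]
[ 0.47916185 -0.11736895  0.10306942] 1 [ 0.96  0.48 -0.94  2.21  0.78  0.5   1.05]
  up [ 0.91  0.07 -0.75  2.   -0.    0.85  1.77]
[ 0.47916185 -0.11736895  0.10306942] -1 [ 0.95  0.47 -0.93  2.21  0.77  0.49 -2.08]
  up [ 1.24  0.12 -1.11  1.99  0.09  0.85 -1.44]
[ 0.48211185 -0.21732895  0.10306942] 1 [ 1.1   0.51 -0.88  2.13  0.64  0.51  1.4 ]
  up [ 0.95  0.13 -0.6   1.93 -0.03  0.87  1.98]
[ 0.48211185 -0.21732895  0.10306942] -1 [ 1.    0.47 -0.75  2.13  0.5   0.47 -1.62]
  up [ 1.27  0.2  -0.98  1.92  0.11  0.88 -1.28]
```

```bash
cat >> lib.py <<'E'
def pick_bar(x,y,yaw):
    R=down(yaw); movep([x,y,.15],R); command_gripper(.05,60)
    im,d,P=snap("wrist","pick%d"%int(sense()["time_s"]*10))
    print("dn",move_l([x,y,.030],feed=.08,until_force=10)); print(sense()["position"])
    command_gripper(0,60); s=sense(); print("gap",s["finger_gap"])
    move_l([x,y,.30],feed=.15); print("gap",sense()["finger_gap"],sense()["wrist_force"])
def lay_bar(ry,sg,rx=-.003):
    R=ramp_R(sg); p=RO+RYV*ry+RXV*rx
    movep(p+RZV*.06+[0,0,.14],R); print(sense()["joint_pos"].round(2))
    move_l(p+RZV*.055,feed=.12); sleep(.2)
    r=move_l(p+RZV*.024,feed=.02,until_force=4); s=sense(); print("touch",r,(s["position"]-p)@RZV,s["wrist_force"])
    command_gripper(.05); sleep(.2)
    move_l(p+RZV*.10,feed=.1); move_l(p+RZV*.1+[0,0,.14],feed=.2)
E
python3 - <<'E'
from lib import *
movep([.403,.20,.30],down(np.deg2rad(140)))
im,d,P=snap("wrist","j_w"); B=bars(im,P)
B=[b for b in B if abs(b[0]-.403)<.05 and abs(b[1]-.218)<.05]
x,y,a=B[0]; k=a+np.pi/2
pick_bar(x,y,k)
lay_bar(-.05,1); print(sense()["time_s"])
im,d,P=snap("wrist","j_w2")
E
```

```text
bar 403.8363037109375 217.84205627441406 108.88680267333984 23.092365264892578 49.90509796142578 0.019741229507371283
bar 335.8811340332031 292.57952880859375 110.1241226196289 23.9803466796875 93.41192722320557 0.019781699850746348
bar 0.0 0.0 0.0 0.0 0.0 nan
bar 384.6673278808594 479.21099853515625 35.561119079589844 27.35414695739746 113.97791290283203 0.019649081210825203
dn False
[0.40412015 0.21797538 0.03038471]
gap 0.022387833325267874
gap 0.02248295205011577 [-0.22222334 -0.38106456 -2.48433117]
[ 1.41  0.28 -1.16  1.97  0.24  0.83  1.75]
touch True 0.030294580234424585 [-2.05763621  0.31388177  5.291565  ]
52.6417
  return _methods._mean(a, axis=axis, dtype=dtype,
  ret = ret.dtype.type(ret / rcount)
```

View pics/j_w2.png

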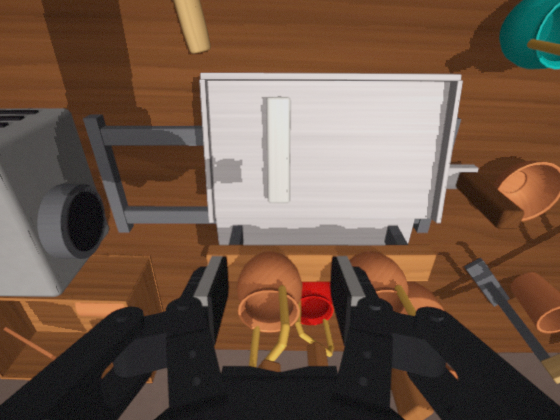

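Bar 1 lies along the slope, wholly on the face ((278,150)). Now bar 2, using the same tool side so the camera stays away from the pails.

```bash
python3 - <<'E' 2>/dev/null
from lib import *
movep([.42,.22,.32],down(np.deg2rad(184)))
im,d,P=snap("wrist","k_w"); B=bars(im,P)
B=[b for b in B if abs(b[0]-.336)<.08 and abs(b[1]-.293)<.08]
x,y,a=B[0]; k=a+np.pi/2
pick_bar(x,y,k)
lay_bar(.05,1); print(sense()["time_s"])
im,d,P=snap("wrist","k_w2")
E
```

```text
bar 336.4440002441406 292.7033386230469 109.65894317626953 24.162338256835938 93.2102165222168 0.019766851774217248
bar 0.0 0.0 0.0 0.0 0.0 nan
bar 418.72967529296875 497.9151306152344 103.94329833984375 41.99121856689453 24.785554885864258 0.01816519052333196
dn False
[0.33671021 0.29289373 0.03036393]
gap 0.022650413403986113
gap 0.02240864606067481 [-0.34959724  0.25190294 -4.51129733]
[ 1.36  0.2  -1.28  2.05  0.22  0.8   1.58]
touch True 0.030209675697393187 [-1.69453405  0.52304766  5.28137423]
65.975
```

View pics/k_w2.png

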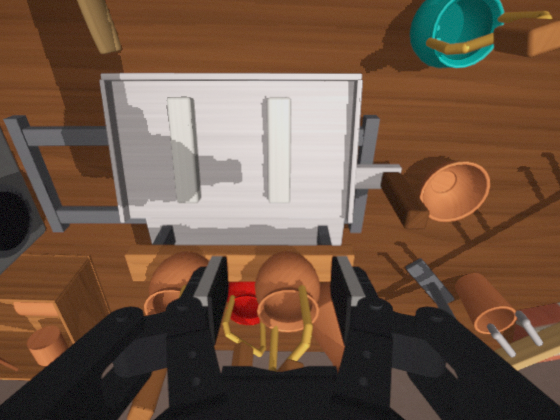

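Both bars lie well on the slope ((181,150), (280,150)) and both pails stand. Now push the slide home gently.

Run:
```python
from lib import *
s=sense(); print(s["position"])
R=down(0.0295)
movep([.50,.0,.36],R); movep([.536,.0272,.30],R)
command_gripper(.06,50)
move_l([.536,.0272,.20],feed=.12)
print(move_l([.536,.0272,.112],feed=.08,until_force=8))
command_gripper(0,60); a=sense(); print(a["finger_gap"],a["position"])
p=a["position"]
print(move_l(p-U*.09,feed=.035,until_force=25)); print(sense()["position"]-p,sense()["wrist_force"])
r=move_l(p-U*.135,feed=.02,until_force=20); s=sense(); print(r,s["position"]-p,s["wrist_force"],s["time_s"])
snap("wrist","l_w"); snap("side","l_side"); snap("top","l_top")
```

```text
[ 0.45805041 -0.11782532  0.30886662]
False
0.02313484474765159 [0.53599321 0.02719016 0.11244078]
False
[ 2.39127536e-03 -8.98648958e-02 -1.19574985e-05] [-2.72339957  2.00392434  5.52434486]
True [ 3.14520049e-03 -1.20017653e-01  3.29775389e-05] [0.13018527 2.01192807 3.38262218] 75.55
```

View pics/l_w.png

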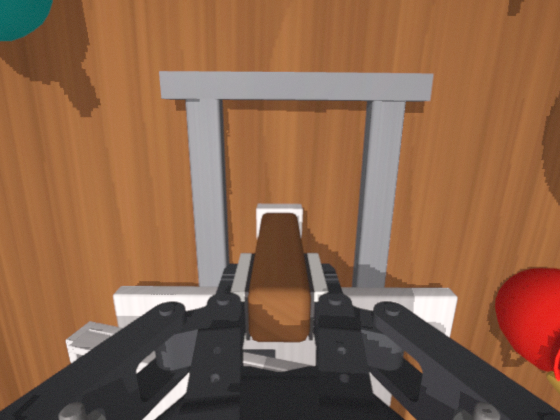

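View pics/l_side.png

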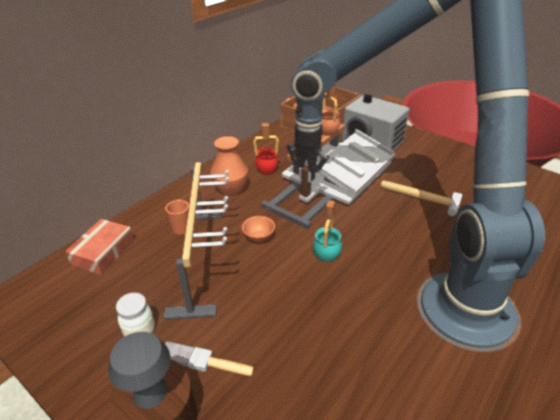

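Travel was 120.0 mm, the full stroke. Release, back away and check.

Run:
```python
from lib import *
command_gripper(.06); sleep(.3)
p=sense()["position"]; move_l(p+[0,0,.2],feed=.12)
movep([.40,-.12,.40],down(0.0295))
im,d,P=snap("wrist","m_w")
movep([.42,.16,.40],down(0.0295)); 
snap("side","m_side"); im,d,P=snap("top","m_top")
Z=P[...,2];hsv=cv2.cvtColor(im,cv2.COLOR_RGB2HSV);ys,xs=np.mgrid[:420,:560]
m=(xs>308)&(xs<336)&(ys>180)&(ys<210)&(Z>.1); print("handle",cv2.minAreaRect((P[m][:,:2]*1000).astype(np.float32)))
m=((xs>320)&(xs<440)&(ys>130)&(ys<190)&(Z>.26)).astype(np.uint8);n,l,st,c=cv2.connectedComponentsWithStats(m)
for i in range(1,n): print(st[i,4],P[l==i].mean(0))
print(sense()["time_s"])
for n in ("top","side"):
    I=cv2.imread(f"pics/m_{n}.png"); I=I[130:250,290:500] if n=="top" else I[80:230,220:420]
    cv2.imwrite(f"pics/m_{n}c.png",cv2.resize(I,None,fx=3.8,fy=3.8))
```

```text
handle ((537.4995727539062, -92.10042572021484), (23.8007869720459, 22.51036262512207), 2.6911048889160156)
67 [ 0.63230927 -0.34296565  0.27521414]
61 [ 0.62696963 -0.22389203  0.2762982 ]
80.2083
```

View pics/m_w.png

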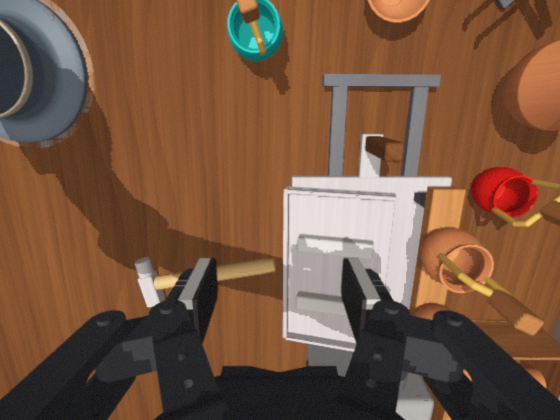

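View pics/m_topc.png

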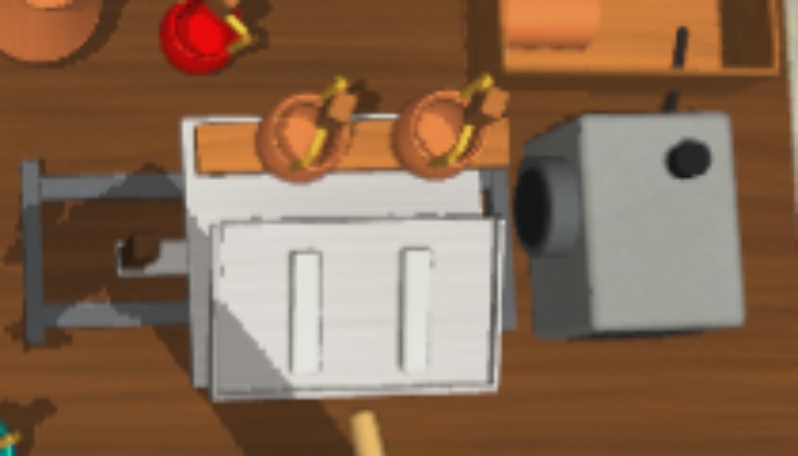

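View pics/m_sidec.png

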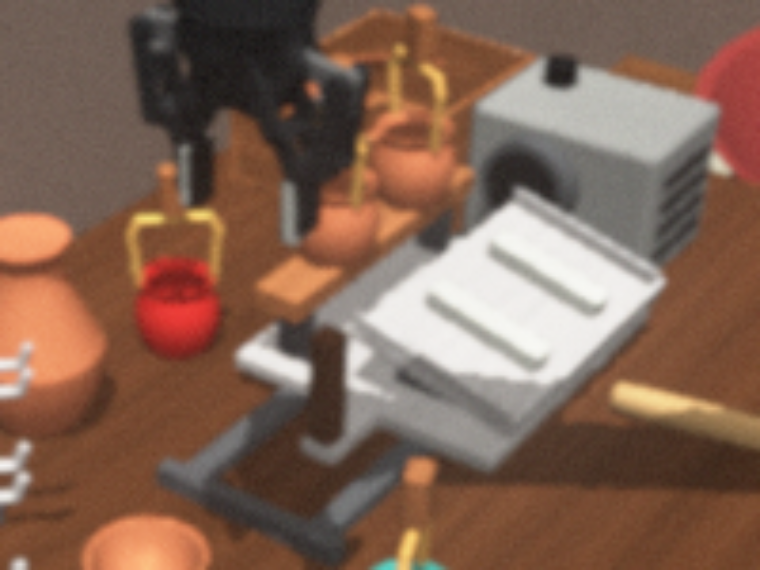

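View pics/m_top.png

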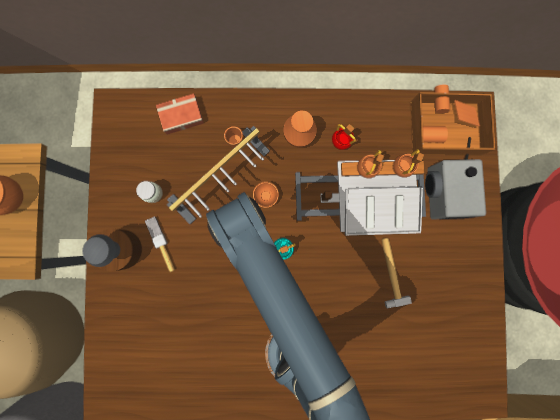

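Run:
```python
from rig import *
print(finish_job())
```

```text
the job is handed in; nothing more can be done
None
```

The job is done and handed in at about 80 s of robot time. I pulled the slide out to its end stop and stood both pails that were present on the beam. Both tin bars that were present went on the sloped rest, lengthwise down the slope, and then I pushed the slide fully home.

- **Slide:** a second pull on the handle moved it only 0.2 mm, so it was fully out. The push home covered 120.0 mm, the full stroke, and ended against the stop.
- **Pails:** after the push, the top camera and depth readings showed both standing upright on the beam. Their grip tops averaged about 0.276 m in the last reading, against an expected 0.278 m.
- **Bars:** both lie inside the lip and curbs of the rest. I never saw a bar get knocked aside, and they were where expected each time I looked.
- **Other things:** none of the bystanders looked moved in the last pictures, and neither did the red and turquoise look-alikes.

No check failed or disagreed.

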